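# Shut and bolt the bottle gift case

## Robot

A 6-joint arm with a two-finger parallel gripper is mounted at the origin on the work surface. World frame = base frame: x ahead of the robot, y to its left, z up, the work surface at z = 0. Lengths are in m, angles in degrees, forces in N, time in s.
With the tool pointing down it reaches from about 0.35 to 0.875 m from the base axis. Payload 4.2 kg.
Tool frame: the origin (TCP) lies midway between the tips of the shut fingers; the grasp point (between the pads) lies 19 mm behind it; z points along the fingers, y is the line along which they close (so a half turn about z gives the same grasp; the last joint's range is limited). The gripper opens to 87 mm and grips with 3 to 60 N. Pads are 19 mm wide; open, the fingers measure 117 mm over their backs; the gripper's body (75 mm by 190 mm) begins 51 mm behind the grasp point.
Start: joints at [-57.548, 22.042, 0.453, 0, -68.411, -14.817], TCP at [0.189, -0.596, 0.223] pointing down, gripper open.
Joint ranges: [-179.83, 179.83], [-69.29, 118.12], [-61.27, 80.66], [-181.25, 117.63], [-171.15, -9.14], [-177.46, 177.46]. Speed limits (degrees/s): [159.86, 159.86, 180, 180, 180, 180].

## Interface

Orientations are given as a 3x3 rotation matrix whose columns are the frame's x, y, z axes.
In Python, from station import * gives the robot as it stands.
- The arm moves only by the tool move_arm, never from a script. Its argument "targets" is text: rows parted by semicolons, each of 4 numbers parted by spaces: the shift along the world's x, y, z in units of 25 mm (1.0 is 25 mm), then the turn about the world's z in units of 5 degrees (1.0 is 5 degrees). In form: tx ty tz spin; .... A call has 1 to 10 rows; each row shifts and turns the commanded pose from where the row before left it; what a row does not reach is not made up. A row lasts 1/12 s, in which the tool goes at most 41.7 mm and 7.16 degrees, less where a joint would pass 70% of its speed; a pose out of reach is approached as far as the arm can. A call is refused whole if a number of a shift passes 1 or a number of a turn 1, either way. A call with a gripper value outside its range is refused whole. "gripper" is the finger opening in mm, from 0 to 87, set as the call begins (left out, the last holds). The fingers move at their own pace and stop on an object; the grip force is fixed at half the most. Time passes only in rows, so rows that do not move let the fingers close. It gives the time, the measured TCP pose, the force, the opening and the grip force at its end, in the units of the state.
- sense(): the state, without advancing time (a new reading comes with each control period).
- capture(name): name is "scene" or "top" or "wrist"; returns a dict with "image" (480x640x3 uint8, blue, green, red), "fx", "fy", "cx", "cy" (pixels), "world_from_camera" (4x4, takes a point from camera to world coordinates); the wrist camera has in their place "hand_eye" (4x4, takes a point from camera to tool coordinates, whose origin is the TCP and whose axes are the flange's). Camera axes: x right, y up, looking along -z (the intrinsics and any distortion apply to the point x, -y, -z); pixel columns grow to the right and rows downward; lengths in m; the calibration is good to about 2 mm. A picture is of the moment at which its call begins: read the wrist's pose just before it. There is no depth.
- finish_job(): hands the job in; it is judged then, once.
The state is a dict: "time_s": time; "joints": joint angles; "joint_velocities": joint speeds; "effort": joint torques, N m; "tcp_pos": TCP position; "ee_rot": TCP orientation; "wrist_force": force on the tool from outside, world axes, zero at the start; "moment": the same for the moment, N m; "gripper_width": opening from 0.0 (shut) to 1.0 (fully open); "gripper_force": force on a finger pad.
Only numpy, scipy, OpenCV 4.12 (cv2) and the standard library are available. Lean on these libraries where they do the work, as an engineer would, in place of code of your own. Each camera call takes 0.05 s, during which the arm holds its last target. There are 200 camera calls.

## Task

Gently push the open lid of the wooden bottle case all the way shut, and only then push the yellow bolt on the front of the case fully home through the keeper. Use the fingertips only: do not pinch the lid or the bolt, and do not move the bottles, jar, tape or roller standing around the case.

Things in the scene. Friction and masses are not known exactly. Their poses are not given: they have to be found in the camera images.
- case: Pale wooden gift case, screwed down (it does not move) on a steel plate 190 x 360 x 8 mm, two dark bottles bedded inside. 170 mm (its x) by 300 mm (its y) by 100 mm high, walls 10 mm. Origin: centre of its underside, on the table; z up; its -x side is the front, towards the robot, with the bolt; the lid's hinge is on its +x side.
- lid (a joint): Lid angle in rad: 0 = shut flat on the rim, grows as it opens upward, away from the robot (starts 0.85 to 1.35, stop 1.6). Wooden panel 170 x 300 x 10 mm, about 0.45 kg, hinged along the far (+x) rim about the case's y, red and white label outside. A stiff hinge (0.6 N m of friction) keeps it at any angle; it neither falls nor springs. Faster than 3 rad/s is slamming.
- lid_hinge (a point): Point on the hinge axis at the middle of the lid's width: at 85, 0, 100.5 mm in the case frame. Turns with the lid (shut: axes of the case). Its -x runs along the lid's underside to the free edge, its z is the outward normal; the lid's outside is 10 mm from the axis. Inside the lid is a grey lining 4 mm thick.
- lid_edge (a point): Middle of the lid's free edge, on its outside face, 170 mm from the hinge axis. 40 mm from it towards the case's +y the edge carries a steel keeper (staple 26 mm wide, standing out 25 mm) that comes down in front of the case, over the bolt's path.
- bolt (a joint): Travel of the bolt in m: 0 = drawn back, 0.050 = fully home against its stop, with its steel rod through the keeper; moves along the case's +y (starts 0 to 0.012). About 2.5 N of friction; it stays where it is left.
- bolt_push (a point): Face to push: middle of the -y face of the bolt's yellow thumb tab, 101 mm above the table, 26 mm in front of the case. The tab is 26 mm along the case's x, 16 mm along y, from 71 to 112 mm above the table (level with the shut lid). Moves with the bolt; axes as the case. Beside this face (to its -y) all is free above the fixture plate, but for a steel plate 5 mm thick on the case's front.
- bottle_a: Standing dark bottle with a yellow cap and a red label, diameter 64 mm, 235 mm tall, loose; a bystander. Origin: centre of its underside.
- bottle_b: As bottle_a, with a white label; a bystander.
- bottle_c: As bottle_a, with a red label; a bystander.
- jar: Small brown jar with an orange cap, diameter 64 mm, 85 mm tall, loose; a bystander. Origin: centre of its underside.
- tape_roll: Roll of brown tape lying flat, diameter 90 mm, 48 mm tall, loose; a bystander. Origin: centre of its underside.
- roller: Small label roller standing on end, black foot diameter 36 mm, red grip, 117 mm tall, loose; a bystander. Origin: centre of its underside.

How it is judged:
By the outcome, as a careful person would: the job done as asked, in the order asked, and still so for the second after the job is handed in, with the robot touching nothing.
It also fails if it takes over 43 s, if anything falls off the work surface, if the arm or the gripper's body presses on something with over 40 N, if the wrist force passes 120 N, or if a joint passes its speed limit or range.

## Working session

There is one attempt and no reset: what is moved stays moved. The work goes in short steps, Python scripts to look and compute and a tool call to move; the robot and the scene stay as the last step left them, time stands still between calls to the robot, and variables do not carry over. Pictures are saved under pics/ and viewed, at most 10 in all, crops included, and the job is handed in when it is done.

Besides the shell and the picture viewer there is one more tool, called as name(argument=value, ...), one argument or row to a line, values as JSON. move_arm: Moves the arm, as the interface text tells. Its arguments: {"type":"object","properties":{"targets":{"type":"string"},"gripper":{"type":"number"}},"required":["targets"]}

```bash
mkdir -p pics; ls; python3 - <<'E'
from station import *
import cv2,pickle
s=sense();print(s['time_s'],s['tcp_pos'],s['ee_rot'])
d={}
for n in("scene","top"):
    c=capture(n);d[n]=c;cv2.imwrite(f"pics/{n}0.png",c["image"]);print(n,c["fx"],c["fy"],c["cx"],c["cy"],c["world_from_camera"],[k for k in c])
pickle.dump(d,open("c0.pkl","wb"))
E
```

```text
pics
0.0 [ 0.18919155 -0.59504814  0.22147987] [[-9.53055870e-01 -3.02793595e-01 -7.39295906e-04]
 [-3.02794484e-01  9.53053730e-01  2.02178816e-03]
 [ 9.24042164e-05  2.15073179e-03 -9.99997683e-01]]
scene 594.6991835219146 594.6991835219146 314.53501143953764 250.32852882420246 [[ 0.37046883 -0.83176099  0.41343258  1.13061989]
 [ 0.9288277   0.33444924 -0.15944529 -0.1486271 ]
 [-0.00565184  0.44307714  0.89646567  1.31873328]
 [ 0.          0.          0.          1.        ]] ['image', 'fx', 'fy', 'cx', 'cy', 'world_from_camera']
top 567.184749815145 567.184749815145 318.2181370425807 246.3163562404737 [[ 0.01171956  0.99849903 -0.05350092  0.50761608]
 [-0.99991001  0.01135321 -0.00714642  0.06535635]
 [-0.00652829  0.05357986  0.99854223  1.51006213]
 [ 0.          0.          0.          1.        ]] ['image', 'fx', 'fy', 'cx', 'cy', 'world_from_camera']
```

View pics/scene0.png

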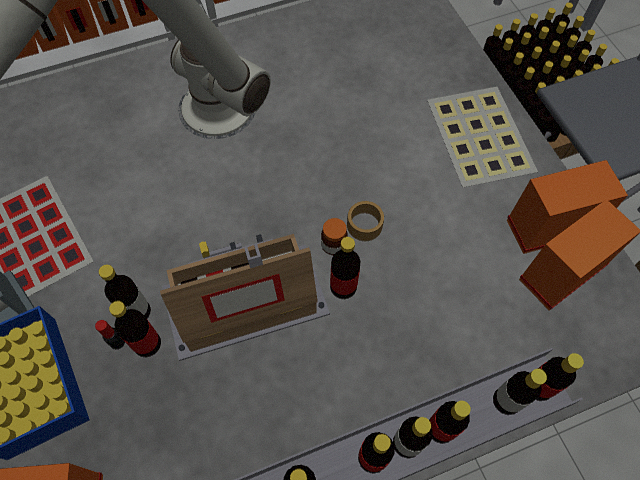

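View pics/top0.png

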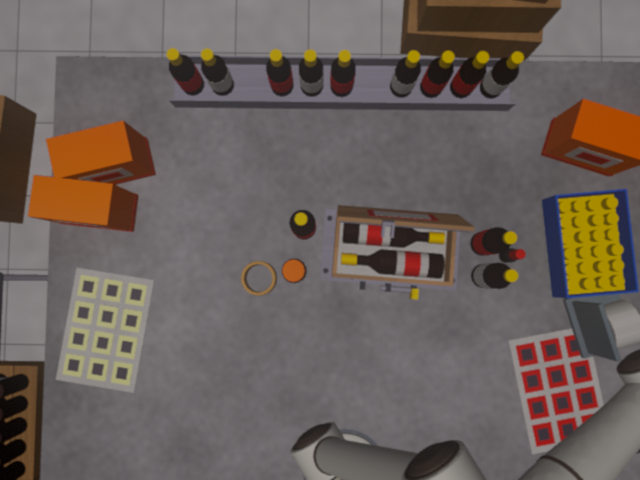

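The scene view shows the case with its lid open, and the tab near (203,248). In the top view the case is around (395,245), the yellow tab is at (415,294), the keeper is at (388,230), and two bottles plus the roller stand on the -y side. I'll enlarge both for corner picking.

```bash
python3 - <<'E'
import cv2
a=cv2.imread("pics/top0.png")[190:310,310:490];b=cv2.imread("pics/scene0.png")[220:370,150:340]
cv2.imwrite("pics/ta.png",cv2.resize(a,None,fx=4.4,fy=4.4,interpolation=2));cv2.imwrite("pics/sa.png",cv2.resize(b,None,fx=4,fy=4,interpolation=2))
E
```

```text
(no output)
```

View pics/ta.png

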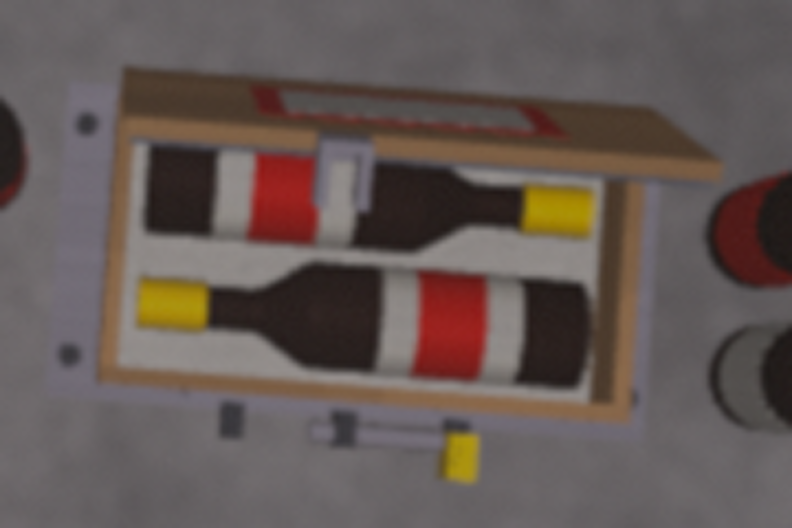

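View pics/sa.png

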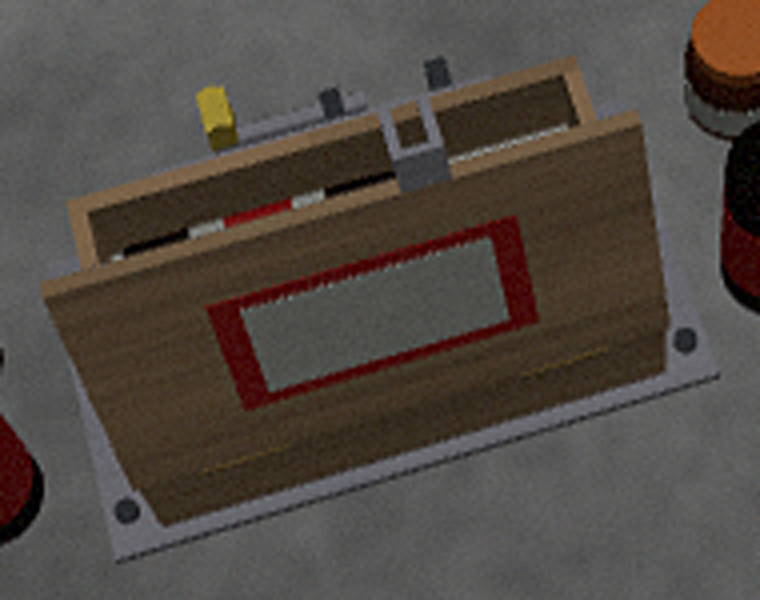

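Reading the crops (top = 310+x/4.4, 190+y/4.4; scene = 150+x/4, 220+y/4):
- **Front rim corners in top:** (100,381) and (628,421).
- **Lid outer edge in top:** (123,117) to (722,160).
- **Lid outer edge in scene:** (642,124) to (48,297).
- **Tab in top:** around (461,457).

```bash
cat >h.py <<'E'
import numpy as np,cv2,pickle
d=pickle.load(open("c0.pkl","rb"))
def ray(n,u,v,d=d):
    c=d[n];T=c["world_from_camera"];r=T[:3,:3]@np.array([(u-c["cx"])/c["fx"],-(v-c["cy"])/c["fy"],-1]);return T[:3,3],r
def plane(n,u,v,z,d=d):
    o,r=ray(n,u,v,d);return o+r*(z-o[2])/r[2]
def tri(a,b):
    (o,r),(p,q)=a,b;s=np.linalg.lstsq(np.c_[r,-q],p-o,rcond=None)[0];A=o+s[0]*r;B=p+s[1]*q;return (A+B)/2,np.linalg.norm(A-B)
T=lambda x,y:(310+x/4.4-.4,190+y/4.4-.4)
S=lambda x,y:(150+x/4-.4,220+y/4-.4)
E
python3 - <<'E'
from h import *
np.set_printoptions(precision=4,suppress=True)
L=plane("top",*T(100,381),.1);R=plane("top",*T(628,421),.1);print("front rim",L,R,np.linalg.norm(L-R))
sL=plane("scene",*S(572,57),.1);sR=plane("scene",*S(68,202),.1);print("scene rim",sL,sR,np.linalg.norm(sL-sR))
a=(L+sL)/2-(R+sR)/2;
yaw=np.arctan2(-a[0],a[1]);ex=np.array([np.cos(yaw),np.sin(yaw),0]);ey=np.array([-ex[1],ex[0],0])
m=(L+R+sL+sR)/4;C=m+.085*ex;C[2]=0;print("yaw",np.degrees(yaw),"case",C,"ex",ex)
H=C+.085*ex+[0,0,.1005]
for t,s in(((123,117),(642,124)),((722,160),(48,297)),((122,138),(638,113)),((720,178),(43,285))):
    P,e=tri(ray("top",*T(*t)),ray("scene",*S(*s)));q=P-H;print("lid",P,"err",e,"rel",q@ex,q@ey,q[2],"ang",np.degrees(np.arctan2(q[2],-q@ex)),np.hypot(q[2],q@ex))
# plate holes etc
for n in("top","scene"):
    im=d[n]["image"];h=cv2.cvtColor(im,cv2.COLOR_BGR2HSV);k=cv2.inRange(h,(20,120,90),(35,255,255))
    N,l,st,c=cv2.connectedComponentsWithStats(k)
    for i in range(1,N):
        if st[i,4]>15:
            P=plane(n,*c[i],.112)-C;q=(P@ex,P@ey)
            if abs(q[0])<.3 and abs(q[1])<.3: print(n,st[i],c[i],"case frame at z.112",q)
E
```

```text
front rim [0.5093 0.0396 0.1   ] [ 0.4903 -0.2578  0.1   ] 0.29798695422923444
scene rim [0.51   0.0367 0.1   ] [ 0.4904 -0.2594  0.1   ] 0.29683570474571686
yaw -3.723181098366461 case [ 0.5848 -0.1158  0.    ] ex [ 0.9979 -0.0649  0.    ]
lid [0.6413 0.0316 0.2629] err 0.0016741455029762643 rel -0.03825786729123114 0.15069687109612412 0.16242695439352153 ang 76.74619117669845 0.16687174692927673
lid [ 0.6228 -0.2664  0.2671] err 2.8477427199095484e-05 rel -0.03729087417551585 -0.14789269137478486 0.166634458426434 ang 77.38570314791316 0.17075611857806186
lid [0.6315 0.0325 0.2563] err 0.00031087926182988445 rel -0.04800402058695153 0.15093381057493083 0.15584841995636015 ang 72.8802586207687 0.1630739586672454
lid [ 0.6141 -0.267   0.2629] err 0.0009499800658301208 rel -0.04600545216393518 -0.14904999616663367 0.16242227247858135 ang 74.18544037373364 0.1688120144596191
top [294 212  14  14 148] [300.5 218.5] case frame at z.112 (np.float64(0.0507053581867304), np.float64(0.2395904335810917))
top [503 231  14  14 151] [509.7219 237.1589] case frame at z.112 (np.float64(0.043846450
[... 429 characters left out ...]
2863731722376718))
top [410 288   9  12  89] [414.1461 293.3708] case frame at z.112 (np.float64(-0.11208114916500761), np.float64(-0.05310239887655477))
scene [341 237  14  13 142] [347.3944 242.6338] case frame at z.112 (np.float64(-0.017742654343018804), np.float64(0.2578263423265803))
scene [199 242   9  11  74] [203.2432 246.7162] case frame at z.112 (np.float64(-0.11014996921246238), np.float64(-0.05682336225130156))
scene [ 99 265  14  13 150] [105.5467 270.72  ] case frame at z.112 (np.float64(-0.11972120345942805), np.float64(-0.27792361566813784))
scene [109 301  15  14 165] [116.2242 307.5818] case frame at z.112 (np.float64(-0.024993324802651574), np.float64(-0.2700135481261296))
```

move_arm(
  targets="0.5 0.5 1 -0.5;1 0.9 1 -0.5;1 0.9 1 -0.5;1 0.9 1 -0.5;1 0.9 0.4 -0.5;1 0.9 0 -0.5;1 0.9 0 -0.5;1 0.9 0 -0.5;1 0.9 0 -0.3;1 0.9 0 0",
  gripper=0,
)

```text
time_s: 0.93
tcp_pos: [0.4273, -0.3795, 0.3318]
ee_rot: [[-0.998, 0.068, -0.0], [0.068, 0.998, 0.001], [0.001, 0.001, -1.0]]
wrist_force: [0.9, -0.3, -0.2]
gripper_width: 0.323
gripper_force: 0.0
```

move_arm(
  targets="1 0.9 0 0;1 0.9 0 0;1 0.9 0 0;1 0.9 0 0;1 0.9 0 0;1 0.9 0 0;1 0.9 0 0;1 0.9 0 0;1 0.9 0 0;0.6 0.6 0 0",
)

```text
time_s: 1.77
tcp_pos: [0.6683, -0.161, 0.3305]
ee_rot: [[-0.998, 0.066, -0.002], [0.066, 0.998, 0.001], [0.002, 0.001, -1.0]]
wrist_force: [0.1, 0.6, 0.1]
gripper_width: 0.001
gripper_force: 0.0
```

move_arm(
  targets="0 0 0 0",
)

```text
time_s: 1.85
tcp_pos: [0.6689, -0.16, 0.3293]
ee_rot: [[-0.998, 0.063, -0.003], [0.063, 0.998, 0.001], [0.003, 0.001, -1.0]]
wrist_force: [-0.2, -0.4, -0.6]
gripper_width: 0.005
gripper_force: 0.0
```

move_arm(
  targets="0.5 0.4 0 0;0.3 0.3 0 0;0 0 -0.8 0;0 0 -0.9 0;0 0 -0.9 0;0 0 -0.7 0;0 0 -0.3 0;0 0 0 0",
)

```text
time_s: 2.52
tcp_pos: [0.6852, -0.1461, 0.2396]
ee_rot: [[-0.998, 0.068, -0.005], [0.068, 0.998, 0.0], [0.005, 0.0, -1.0]]
wrist_force: [-0.2, 0.6, -0.4]
gripper_width: 0.002
gripper_force: 0.0
```

```bash
python3 - <<'E'
from station import *
import cv2
s=sense();print(s['tcp_pos'],s['wrist_force'])
a=capture("top")["image"][170:320,280:520];b=capture("scene")["image"][180:380,100:370]
a=cv2.resize(a,(480,300));b=cv2.resize(b,(405,300))
import numpy as np
cv2.imwrite("pics/c1.png",cv2.resize(np.hstack([a,b]),(800,271)))
E
```

```text
[ 0.68517059 -0.14613491  0.23956098] [-0.15784258  0.64053011 -0.36766972]
```

View pics/c1.png

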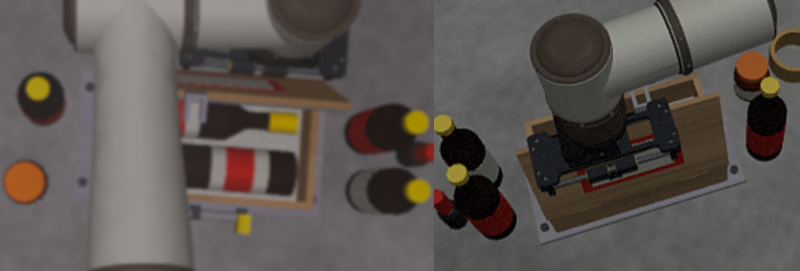

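The gripper is behind the lid (scene crop at about (605,150)) and nothing is touching. Next I'll push along the arc.

move_arm(
  targets="-0.4 0.02 0 0;-0.4 0.02 0 0;-0.4 0.02 0 0;-0.3 0.02 -0.1 0;-0.3 0.02 -0.1 0;-0.3 0.02 -0.1 0;-0.3 0.02 -0.1 0;-0.3 0.02 -0.1 0;-0.3 0.02 -0.2 0;-0.3 0.02 -0.2 0",
)

```text
time_s: 3.45
tcp_pos: [0.6035, -0.1411, 0.2202]
ee_rot: [[-0.998, 0.067, 0.001], [0.067, 0.998, -0.0], [-0.001, -0.0, -1.0]]
wrist_force: [1.4, -0.6, 3.7]
gripper_width: -0.003
gripper_force: 1.7
```

move_arm(
  targets="-0.3 0.02 -0.25 0;-0.35 0.02 -0.3 0;-0.35 0.02 -0.3 0;-0.3 0.02 -0.35 0;-0.3 0.02 -0.35 0;-0.2 0.01 -0.3 0;-0.2 0.01 -0.3 0;-0.2 0.01 -0.35 0;-0.15 0.01 -0.35 0;-0.1 0.01 -0.3 0",
)

```text
time_s: 4.28
tcp_pos: [0.5419, -0.1372, 0.1398]
ee_rot: [[-0.998, 0.068, -0.001], [0.068, 0.998, 0.0], [0.001, 0.0, -1.0]]
wrist_force: [1.5, 0.4, 1.9]
gripper_width: 0.004
gripper_force: 0.9
```

move_arm(
  targets="-0.1 0 -0.25 0;-0.05 0 -0.25 0;0 0 -0.2 0;0 0 -0.2 0;0 0 -0.15 0;0 0 -0.1 0;0 0 0 0",
)

```text
time_s: 4.87
tcp_pos: [0.5386, -0.1373, 0.1114]
ee_rot: [[-0.998, 0.068, -0.001], [0.068, 0.998, 0.0], [0.001, -0.0, -1.0]]
wrist_force: [-0.0, 1.0, -0.4]
gripper_width: 0.004
gripper_force: 0.0
```

move_arm(
  targets="0 0 -0.1 0;0 0 -0.05 0;0 0 0 0",
)

```text
time_s: 5.12
tcp_pos: [0.5394, -0.1373, 0.1109]
ee_rot: [[-0.998, 0.066, 0.001], [0.066, 0.998, -0.001], [-0.001, -0.001, -1.0]]
wrist_force: [-5.5, 3.0, 13.0]
gripper_width: 0.005
gripper_force: 6.2
```

The lid is shut: the tip stopped at z 0.111 with 13 N. I'll lift off, swing toward the bolt and turn 90°.

move_arm(
  targets="0 0 0.5 0;0 0 1 0;0 0 1 0;0 0 0.7 1;-0.5 -0.5 0 1;-0.5 -0.5 0 1;-0.5 -0.5 0 1;-0.5 -0.5 0 1;-0.5 -0.5 0 1;-0.5 -0.5 0 1",
)

```text
time_s: 5.95
tcp_pos: [0.4637, -0.2128, 0.1885]
ee_rot: [[-0.854, -0.521, 0.001], [-0.521, 0.854, -0.0], [-0.001, -0.001, -1.0]]
wrist_force: [0.6, 0.2, -0.7]
gripper_width: 0.008
gripper_force: 0.0
```

```bash
python3 - <<'E'
from station import *
from h import *
s=sense();print(s['tcp_pos'],s['joints'])
t=capture("top");sc=capture("scene")
pickle.dump({"top":t,"scene":sc},open("c1.pkl","wb"))
b=sc["image"][220:370,150:340]
a=t["image"][190:310,310:490]
cv2.imwrite("pics/c2.png",np.hstack([cv2.resize(a,(400,267)),cv2.resize(b,(338,267))]))
E
```

```text
[ 0.46365804 -0.21277961  0.18851035] [-6.39882746e+00  1.25215091e+01 -1.84528301e+01 -4.36382077e-03
 -5.89573088e+01 -5.22115028e+01]
```

View pics/c2.png

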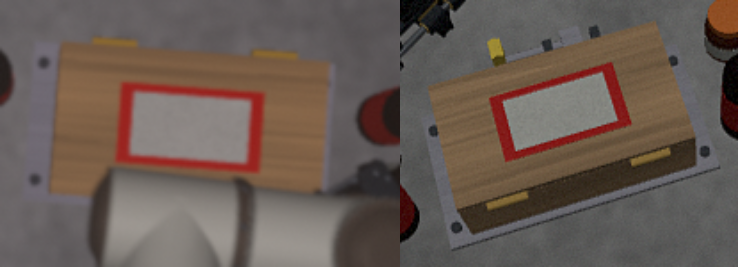

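The lid is flat and shut in both views, and the tab is clear at about (495,50) in the scene half. I'll finish the turn and descend beside the tab.

move_arm(
  targets="0 0 0 1;0 0 0 1;0 0 0 1;0 0 0 1;0 0 0 1;0 0 0 1;0 0 0 1;0 0 0 1;0 0 0 1;0 0 0 1",
)

```text
time_s: 6.88
tcp_pos: [0.4648, -0.2118, 0.1884]
ee_rot: [[-0.151, -0.989, 0.001], [-0.989, 0.151, -0.0], [-0.0, -0.001, -1.0]]
wrist_force: [0.7, 0.5, -0.2]
gripper_width: 0.007
gripper_force: 0.0
```

move_arm(
  targets="0 0 -0.5 1;0 0 -0.7 0;0 0 -0.7 0;0 0 -0.7 0;0 0 -0.6 0;0 0 -0.5 0;0 0 -0.2 0;0 0 0 0",
)

```text
time_s: 7.55
tcp_pos: [0.4638, -0.2118, 0.0897]
ee_rot: [[-0.068, -0.998, -0.002], [-0.998, 0.068, 0.0], [-0.0, 0.002, -1.0]]
wrist_force: [0.2, 0.5, 0.3]
gripper_width: 0.006
gripper_force: 0.0
```

```bash
python3 - <<'E'
from station import *
from h import *
s=sense();print(s['tcp_pos'],s['wrist_force'])
w=capture("wrist")["image"];sc=capture("scene")["image"]
cv2.imwrite("pics/c3.png",np.hstack([cv2.resize(w,(400,300)),cv2.resize(sc[200:320,150:310],(400,300))]))
E
```

```text
[ 0.46375432 -0.21183568  0.08968642] [0.24088989 0.45134249 0.29115473]
```

View pics/c3.png

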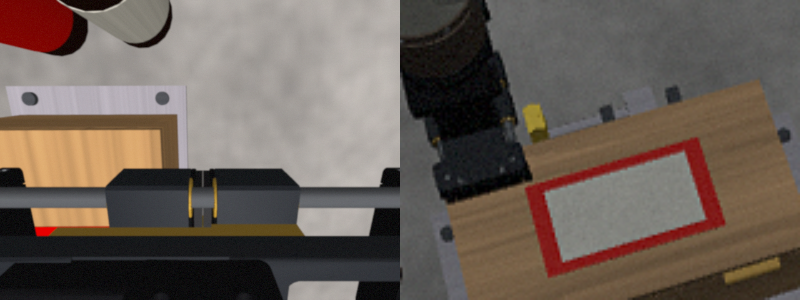

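The fingers are beside the tab on its -y side, with the tab at about (535,120) in the right half. I'll push along the case's +y.

move_arm(
  targets="0.02 0.3 0 0;0.02 0.3 0 0;0.02 0.3 0 0;0.02 0.3 0 0;0.02 0.3 0 0;0.02 0.3 0 0;0.02 0.3 0 0;0.02 0.3 0 0;0 0 0 0",
)

```text
time_s: 8.4
tcp_pos: [0.4681, -0.1508, 0.0909]
ee_rot: [[-0.066, -0.998, 0.0], [-0.998, 0.066, 0.001], [-0.001, -0.0, -1.0]]
wrist_force: [-0.7, 0.5, 0.1]
gripper_width: 0.003
gripper_force: 0.0
```

move_arm(
  targets="0.01 0.1 0 0;0.01 0.1 0 0;0.01 0.1 0 0;0 0 0 0",
)

```text
time_s: 8.73
tcp_pos: [0.4684, -0.1444, 0.0907]
ee_rot: [[-0.068, -0.998, -0.001], [-0.998, 0.068, 0.0], [-0.0, 0.001, -1.0]]
wrist_force: [-0.2, -0.4, -0.0]
gripper_width: 0.005
gripper_force: 0.4
```

move_arm(
  targets="0.01 0.1 0 0;0.01 0.1 0 0;0 0 0 0",
)

```text
time_s: 8.98
tcp_pos: [0.4687, -0.1409, 0.0907]
ee_rot: [[-0.067, -0.998, -0.002], [-0.998, 0.067, -0.002], [0.002, 0.001, -1.0]]
wrist_force: [-0.6, -8.1, -0.4]
gripper_width: 0.007
gripper_force: 4.5
```

move_arm(
  targets="0.01 0.1 0 0;0 0 0 0;0 0 0 0",
)

```text
time_s: 9.23
tcp_pos: [0.4687, -0.1406, 0.0908]
ee_rot: [[-0.067, -0.998, -0.002], [-0.998, 0.067, -0.005], [0.005, 0.002, -1.0]]
wrist_force: [0.3, -21.2, -3.1]
gripper_width: 0.006
gripper_force: 10.0
```

The push has stopped firmly at 21 N. I'll back off and check that it's home.

move_arm(
  targets="0 -0.3 0 0;0 -0.6 0 0;0 -0.6 0 0;0 0 1 0;0 0 1 0;0 0 1 0;-0.5 -1 1 0;-0.5 -1 1 0;-0.5 -1 0 0;-0.5 -1 0 0",
)

```text
time_s: 10.07
tcp_pos: [0.4203, -0.2753, 0.2178]
ee_rot: [[-0.067, -0.998, 0.005], [-0.998, 0.067, -0.0], [0.0, -0.005, -1.0]]
wrist_force: [1.0, 0.5, -1.5]
gripper_width: 0.009
gripper_force: 0.0
```

move_arm(
  targets="0 -1 0 0;0 -1 0 0;0 -1 0 0;0 -1 0 0;0 -1 0 0;0 -0.5 0 0;0 0 0 0",
)

```text
time_s: 10.65
tcp_pos: [0.4196, -0.4139, 0.2149]
ee_rot: [[-0.07, -0.998, -0.0], [-0.998, 0.07, 0.001], [-0.001, 0.0, -1.0]]
wrist_force: [0.0, -0.2, -0.5]
gripper_width: 0.007
gripper_force: 0.0
```

```bash
python3 - <<'E'
from station import *
from h import *
s=sense();print(s['time_s'],s['tcp_pos'],s['wrist_force'])
D={n:capture(n) for n in("top","scene")}
C=np.array([.5848,-.1158,0]);ex=np.array([.9979,-.0649,0]);ey=np.array([.0649,.9979,0])
for n in D:
    k=cv2.inRange(cv2.cvtColor(D[n]["image"],cv2.COLOR_BGR2HSV),(20,120,90),(35,255,255))
    N,l,st,c=cv2.connectedComponentsWithStats(k)
    for i in range(1,N):
        P=plane(n,*c[i],.112,d=D)-C
        if st[i,4]>15 and -.15<P@ex<-.08 and abs(P@ey)<.15: print(n,st[i],P@ex,P@ey)
a=D["top"]["image"][245:305,350:440];b=D["scene"]["image"][220:280,180:270]
cv2.imwrite("pics/c4.png",np.hstack([cv2.resize(x,(400,267),interpolation=2) for x in(a,b)]))
E
```

```text
10.65 [ 0.41959055 -0.4138949   0.21486885] [ 0.02345142 -0.24468075 -0.53512524]
top [393 287   9  11  82] -0.11219439151954852 -0.012323564522645682
scene [217 236   9  12  73] -0.11043897775828077 -0.015425028133044414
```

View pics/c4.png

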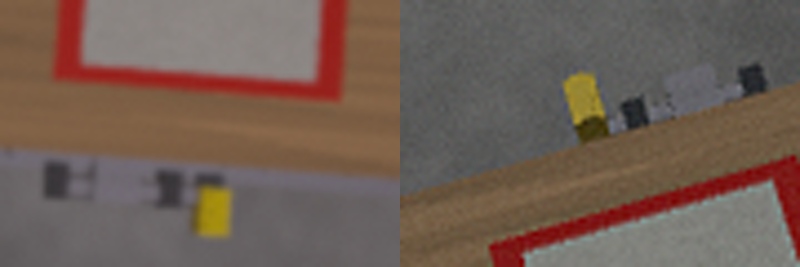

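The tab moved 41 mm to a hard stop. The rod shows on both sides of the keeper and reaches the far guide at about (55,180) in the top half. The lid is still flat.

```bash
python3 -c "
from station import *
print(finish_job())"
```

```text
the job is handed in; nothing more can be done
None
```

The lid is shut and the bolt was then pushed to its hard stop through the keeper; the job was handed in at about 11 s, with the arm clear and no bystander touched as far as I could see.

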